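Seat the logger's locking ring, back it off a quarter turn and hold it

TASK

The underwater logger stands clamped in its service stand with its black knurled locking ring only started on the thread. Lift the orange transport guard off the connector and set it down upright (brim down, not dropped) in the white parts tray; then screw the ring clockwise until it bottoms out on the housing, back it off a quarter turn so that it cannot seize, and finish still gripping the ring at that quarter turn, without letting go, so that its locking screw can be set. Leave everything else on the bench where it is.

Things in the scene. Friction and masses are not known exactly. Their poses are not given: they have to be found in the camera images.
- ring_center (a point): centre (half-way up, on the axis) of the black knurled locking ring, 54 mm across, 24 mm tall, axis upright, with a white mark on its rim, on top of the logger's grey barrel. The barrel below is 48 mm across and free for 90 mm, so fingertips may pass the ring's lower edge. This point is 182 mm above the bench when bottomed out and 4 mm higher per turn unscrewed
- plug_top (a point): centre of the top face of the logger's end plug, 202 mm above the bench, on the ring's axis: the metal plug, 40 mm across, stands up through the ring, and on it the connector, up to 20 mm across and 19 mm tall. It does not move
- ring (a joint): angle in rad by which the ring is unscrewed; 0 = bottomed out on the barrel's shoulder, a hard stop. It grows anticlockwise seen from above (clockwise from above screws the ring down). It starts between 2.2 and 4.2; a quarter turn is 1.571. It takes about 0.12 N m to turn and stays where it is left
- guard_center (a point): centre (half-way up) of the orange plastic transport guard, a top hat 48 mm tall, about 60 g: brim 66 mm across, 6 mm thick; above it a round crown 34 mm across, 42 mm tall, to be gripped from above. It sits loosely over the connector with its underside on the end plug, its brim hiding the ring from above; lift it straight up 30 mm or more to clear the connector. Its z axis points up
- tray_in (a point): centre of the inner floor of the fixed white parts tray, 4 mm above the bench; the tray measures 150 mm (its x) by 190 mm (its y) outside, walls 4 mm thick, rim 28 mm above the bench, empty
- grease_pot: grease pot: white jar with a blue lid, 42 mm across, 38 mm tall; origin under its centre; leave it alone
- hex_key: L-shaped dark steel hex key lying flat, 90 mm by 22 mm, 6 mm thick; origin on its long leg; leave it alone
- wash_bottle: white squeeze bottle with a red spout, 60 mm across, 180 mm tall; origin under its centre; leave it alone
- glass_bottle: clear stoppered glass sample bottle, 66 mm across, 134 mm tall; origin under its centre; leave it alone
- steel_cup: open steel cup, 68 mm across, 75 mm tall; origin under its centre; leave it alone
- tube_rack: blue tube rack, 90 mm by 200 mm, 100 mm tall with its capped tubes; origin under its centre; leave it alone
- sample_jar: amber glass jar with a white lid, 60 mm across, 85 mm tall; origin under its centre; leave it alone
Things that resemble listed ones, but are neither listed nor needed, are in the scene too. What is shaped like the part that bears tray_in but red is not meant.

How it is judged:
By the outcome, as a careful person would: the job done as asked, in the order asked, and still so for the second after the job is handed in, while the arm keeps its last pose, push and grip.
It also fails if it takes over 72 s, if anything falls off the work surface, if the arm or the gripper's body presses on something with over 40 N, if the wrist force passes 120 N, or if a joint passes its speed limit or range.

ROBOT

A 7-joint arm with a two-finger parallel gripper is mounted at the origin on the work surface. World frame = base frame: x ahead of the robot, y to its left, z up, the work surface at z = 0. Lengths are in mm, angles in degrees, forces in N, time in s.
With the tool pointing down it reaches from about 425 to 950 mm from the base axis. Payload 4.7 kg.
Tool frame: the origin (TCP) lies midway between the tips of the shut fingers; the grasp point (between the pads) lies grasp_offset behind it (grasp_offset is the distance from the TCP to the grasp point, in mm); z points along the fingers, y is the direction in which the jaws open and shut (so a half turn about z gives the same grasp; the last joint's range is limited). The gripper opens to 85 mm and grips with 20 to 120 N. Pads are 22 mm wide; open, the fingers measure 114 mm over their backs; the gripper's body (76 mm by 85 mm) begins 54 mm behind the grasp point. The pads swing forward as they close: fully open they stand 13 mm farther back than shut.
Start: joints at [-73.104, 26.849, -2.785, 87.806, 1.381, 65.374, -4.715], TCP at [214.725, 639.954, 231.335] pointing down, gripper open.
Joint ranges: [-148.3, 148.3], [-19.14, 114.17], [-79.39, 73.82], [5.75, 140.21], [-59.74, 239.74], [12.07, 113.84], [-152.46, 152.46]. Speed limits (degrees/s): [147.25, 147.25, 180, 180, 180, 180, 180].

INTERFACE

Orientations are given as [roll, pitch, yaw] about the fixed x, y, z axes, in that order (R = Rz(yaw) Ry(pitch) Rx(roll)).
In Python, from cell import * gives the robot as it stands. The module is installed in compiled form; this text tells all that it offers.
- The arm moves only by the tool servo_tool, never from a script. Its argument "commands" is a list that holds one entry, the list of rows, each a list of 5 numbers: the closure in counts, from 0 (fully open) to 255 (shut), then the shift along the tool's x, y, z in mm, then the turn about the tool's z in degrees. In form: [[[grip, tx, ty, tz, twist], ...]]. A call has exactly 8 rows; each row shifts and turns the commanded pose from where the row before left it, along the tool's axes as they then stand; what a row does not reach is not made up. A row lasts 1/12 s, in which the tool goes at most 41.7 mm and 7.16 degrees, less where a joint would pass 70% of its speed; a pose out of reach is approached as far as the arm can. A call is refused whole if a number of a shift passes 41.7 or a number of a turn 7.16, either way. A call with a gripper value outside its range is refused whole. The fingers move at their own pace and stop on an object; the grip force is fixed at half the most. Time passes only in rows, so rows that do not move let the fingers close, or fill a call up. It gives the time, the measured TCP pose, the force and the opening at its end, in the units of the state.
- observe(): the state, without advancing time (a new reading comes with each control period).
- snapshot(name): name is "side" or "top"; returns a dict with "image" (480x640x3 uint8, red, green, blue), "intrinsics" (3x3 intrinsics, pixels), "origin" and "rotation" of the camera in the world. Camera axes: x right, y down, z forward; pixel columns grow to the right and rows downward; lengths in mm; the calibration is good to about 2 mm. A picture is of the moment at which its call begins. There is no depth.
- finish_job(): hands the job in, once; it reports no verdict.
The state is a dict: "clock": time; "qpos": joint angles; "qvel": joint speeds; "joint_efforts": joint torques, N m; "eef_pos": TCP position; "eef_rot": TCP orientation; "ft_force": force on the tool from outside, world axes, zero at the start; "wrist_torque": the same for the moment, N m; "gripper_width": opening from 0.0 (shut) to 1.0 (fully open).
Only numpy, scipy, OpenCV 4.12 (cv2) and the standard library are available. Lean on these libraries where they do the work, as an engineer would, in place of code of your own. Each camera call takes 0.05 s, during which the arm holds its last target.

## Working session

There is one attempt and no reset: what is moved stays moved. The work goes in short steps, Python scripts to look and compute and a tool call to move; the robot and the scene stay as the last step left them, time stands still between calls to the robot, and variables do not carry over. Pictures are saved under pics/ and viewed, and the job is handed in when it is done.

Besides the shell and the picture viewer there is one more tool, called after "Request:" by a JSON object that holds its "method" and its "body". servo_tool: Moves the arm, as the interface text tells. Its arguments: {"type":"object","properties":{"commands":{"type":"array"}},"required":["commands"]}

```bash
mkdir -p pics; python3 - <<'E'
from cell import *
import cv2
print(observe())
for n in("side","top"):
    s=snapshot(n);cv2.imwrite(f"pics/{n}0.png",s["image"][:,:,::-1]);print(n,s["intrinsics"],s["origin"],s["rotation"])
E
```

```text
{'clock': 0.0, 'qpos': array([-73.10499452,  26.89814152,  -2.78592863,  87.87492747,
         1.38129377,  65.3734481 ,  -4.71515139]), 'qvel': array([ 0.03344892, -0.03112758,  0.04256328, -0.0304042 , -0.04527471,
       -0.05761489, -0.06873568]), 'joint_efforts': array([ 4.14504702e-04, -5.10308361e+01, -4.67158773e-02, -2.37713349e+01,
        1.06472793e-02,  7.55245012e-03,  9.12502969e-06]), 'eef_pos': array([214.53749365, 639.37964708, 230.24277359]), 'eef_rot': array([-1.79887127e+02,  3.81442306e-03,  1.61452931e+02]), 'ft_force': array([ 0.51687117,  0.09819596, -0.23323111]), 'wrist_torque': array([-0.00109463,  0.0006501 , -0.01382693]), 'gripper_width': 0.9974728626983118}
side [[582.76608714   0.         322.22258243]
 [  0.         582.76608714 243.36345557]
 [  0.           0.           1.        ]] [ 368.21471537 -897.54599776  975.29422466] [-132.4062725    -0.46292401  -10.84578147]
top [[474.40883332   0.         310.17347483]
 [  0.         474.40883332 241.85159002]
 [  0.           0.           1.        ]] [ 490.81791585  -10.67775405 1305.24019149] [-1.76988128e+02 -9.79977571e-02 -8.89017382e+01]
```

View pics/side0.png

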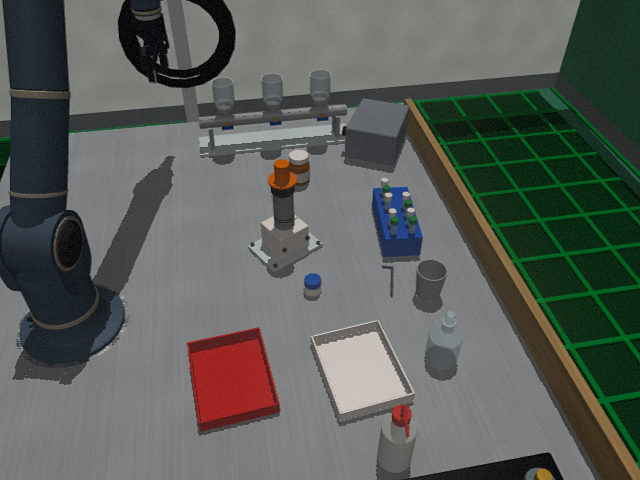

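View pics/top0.png

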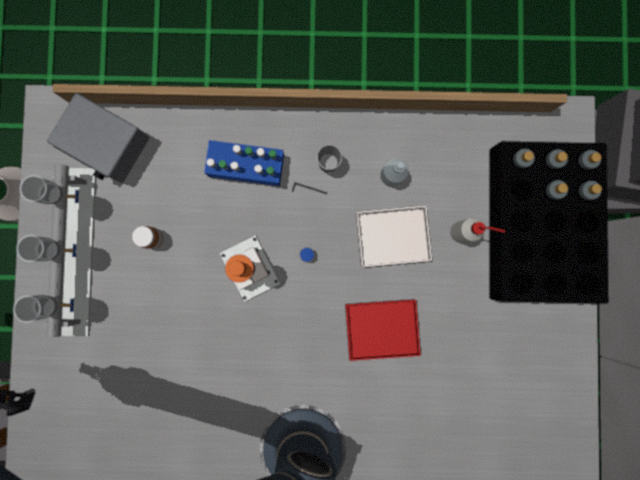

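```bash
cat > h.py <<'E'
from cell import *
import cv2, numpy as np
from scipy.spatial.transform import Rotation as R
def cam(s): return s["intrinsics"],np.array(s["origin"]),R.from_euler("xyz",s["rotation"],degrees=True).as_matrix() if np.ndim(s["rotation"])==1 else np.array(s["rotation"])
def ray(s,p):
    K,o,r=cam(s); d=r@np.linalg.solve(K,[p[0],p[1],1.]); return o,d/np.linalg.norm(d)
def plane(s,p,z):
    o,d=ray(s,p); return o+d*(z-o[2])/d[2]
def tri(s1,p1,s2,p2):
    o1,d1=ray(s1,p1);o2,d2=ray(s2,p2)
    t=np.linalg.lstsq(np.c_[d1,-d2],o2-o1,rcond=None)[0]
    a,b=o1+d1*t[0],o2+d2*t[1]; return (a+b)/2,np.linalg.norm(a-b)
def proj(s,P):
    K,o,r=cam(s); c=r.T@(np.array(P)-o); q=K@c; return q[:2]/q[2]
def zoom(s,x,y,w,h,f,name):
    im=s["image"][y:y+h,x:x+w,::-1]; cv2.imwrite("pics/"+name,cv2.resize(im,None,fx=f,fy=f,interpolation=cv2.INTER_CUBIC))
def big(m):
    n,l,st,c=cv2.connectedComponentsWithStats(m.astype(np.uint8)); i=1+np.argmax(st[1:,4]); return l==i,st[i],c[i]
E
python3 - <<'E'
from h import *
S=snapshot("side");T=snapshot("top")
zoom(S,230,140,110,130,4.5,"sz0.png");zoom(T,200,210,130,110,5,"tz0.png")
for n,s in(("S",S),("T",T)):
    h=cv2.cvtColor(s["image"],cv2.COLOR_RGB2HSV)
    m=(h[...,0]>4)&(h[...,0]<18)&(h[...,1]>170)&(h[...,2]>90)
    m[:, 330:]=0
    m,st,c=big(m); print(n,st,c)
    ys,xs=np.nonzero(m)
    for y in range(st[1],st[1]+st[3]): 
        r=xs[ys==y]; print(y,r.min(),r.max(),end='; ')
    print()
print("proj base",proj(T,[0,0,0]),proj(S,[0,0,0]))
h=cv2.cvtColor(T["image"],cv2.COLOR_RGB2HSV)
m=(h[...,1]<40)&(h[...,2]>180); m[:,:340]=0;m[:,440:]=0
m,st,c=big(m);print("tray",st,c)
cn=max(cv2.findContours(m.astype(np.uint8),0,2)[0],key=cv2.contourArea)
r=cv2.minAreaRect(cn);print(r)
for p in cv2.boxPoints(r):print(plane(T,p,28))
print("ctr",plane(T,r[0],28),plane(T,r[0],4))
E
```

```text
S [268 170  29  20 355] [282.30985915 180.04507042]
170 279 285; 171 280 282; 172 277 292; 173 273 293; 174 272 294; 175 270 295; 176 270 295; 177 269 296; 178 268 296; 179 268 296; 180 268 296; 181 268 296; 182 269 295; 183 269 295; 184 270 294; 185 271 292; 186 272 291; 187 274 289; 188 277 286; 189 281 282; 
T [226 256  28  25 513] [239.16374269 268.1871345 ]
256 237 242; 257 234 245; 258 232 246; 259 231 247; 260 230 248; 261 229 249; 262 228 250; 263 228 251; 264 227 252; 265 227 252; 266 227 253; 267 227 253; 268 226 252; 269 227 252; 270 227 252; 271 227 252; 272 227 252; 273 227 252; 274 228 250; 275 228 250; 276 229 249; 277 230 248; 278 231 246; 279 232 245; 280 235 242; 
proj base [301.88717451 449.20591851] [ 72.12844879 321.96001388]
tray [ 360  210   68   56 3250] [393.69046154 237.41784615]
((392.74755859375, 237.47525024414062), (51.642433166503906, 65.47345733642578), 84.2894058227539)
[ 633.12071383 -138.43474741   28.        ]
[ 654.24678981 -314.55022724   28.        ]
[ 515.48262564 -329.31605893   28.        ]
[ 494.60881971 -154.18437737   28.        ]
ctr [ 574.16266527 -234.10095389   28.        ] [ 575.72875597 -238.29919071    4.        ]
```

View pics/sz0.png

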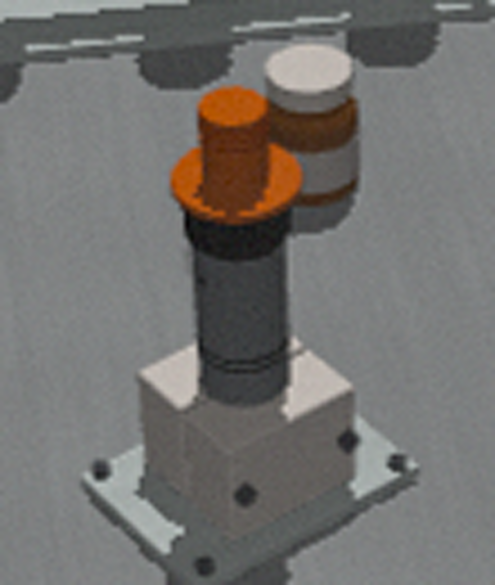

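View pics/tz0.png

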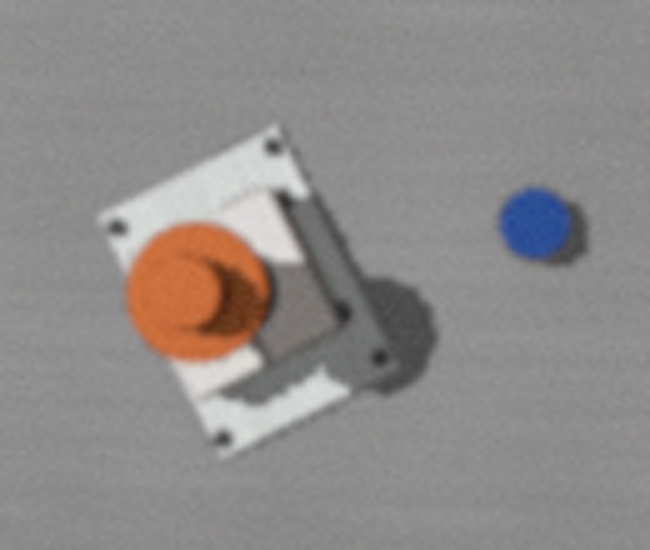

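```bash
python3 - <<'E'
from h import *
S=snapshot("side");T=snapshot("top")
print("T brim",plane(T,(239.8,268.4),208),"S brim",plane(S,(282.5,180),208),"S crown",plane(S,(282,163.4),250))
print(tri(T,(239.8,268.4),S,(282.5,180)))
zoom(T,340,190,180,100,4.4,"tray.png")
zoom(S,300,310,130,120,5,"trays.png")
for n,s in(("S",S),("T",T)):
    print(n,plane(s,(1,1),0))
for a in (0,90):
    pass
h=cv2.cvtColor(T["image"],cv2.COLOR_RGB2HSV);print(h[237,350:440:1].tolist()[5:15])
E
```

```text
T brim [484.08137638 149.81571008 208.        ] S brim [485.00291584 146.5300279  208.        ] S crown [485.95064335 149.65486214 250.        ]
(array([484.72914551, 150.09864666, 205.45769003]), np.float64(1.3381965027337284))
S [-541.40977844 1998.36044427    0.        ]
T [1224.50975292  875.4985403     0.        ]
[[135, 4, 142], [15, 4, 139], [24, 10, 133], [9, 13, 140], [14, 17, 167], [10, 18, 174], [15, 14, 178], [13, 15, 210], [15, 14, 222], [15, 14, 219]]
```

```bash
sleep 1
```

```text
(no output)
```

View pics/tray.png

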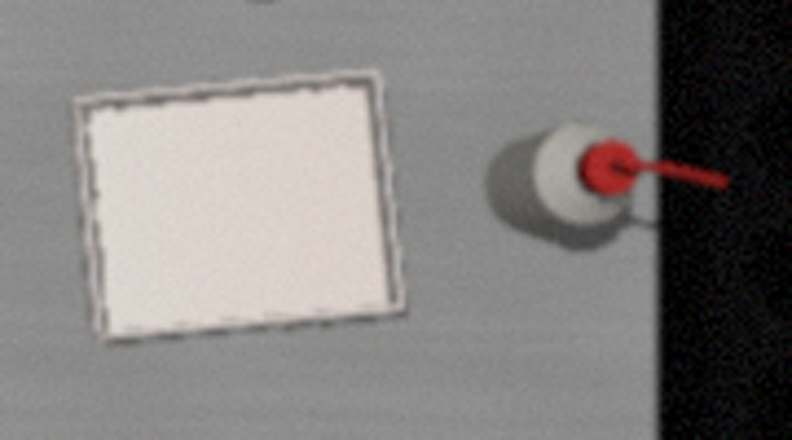

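View pics/trays.png

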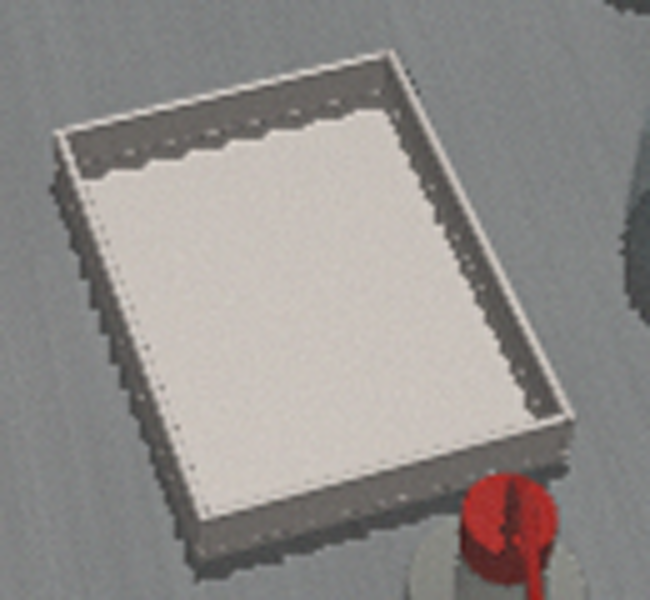

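```bash
cat >> h.py <<'E'
def st(target=None,yaw=None):
    o=observe(); r=R.from_euler("xyz",o["eef_rot"],degrees=True).as_matrix()
    print("t",round(o["clock"],2),"pos",o["eef_pos"].round(1),"rot",o["eef_rot"].round(1),"q",o["qpos"].round(0),"F",o["ft_force"].round(1),"M",o["wrist_torque"].round(2),"w",round(o["gripper_width"],3))
    if target is not None: print("tool delta",(r.T@(np.array(target)-o["eef_pos"])).round(1))
    return o
E
python3 - <<'E'
import cell
print([n for n in dir(cell) if n[0]!="_"]); print(getattr(cell,"grasp_offset",None))
from h import *
T=snapshot("top")
for p in [(75,100),(380,72),(405,315),(102,340)]: print(plane(T,(340+p[0]/4.4,190+p[1]/4.4),28))
st([484.8,149.6,330])
E
```

```text
['Unreachable', 'finish_job', 'grasp_offset', 'observe', 'snapshot']
18.700000000000003
[ 639.37362884 -136.8364453    28.        ]
[ 660.31838431 -324.29115518   28.        ]
[ 511.17835235 -340.52692838   28.        ]
[ 492.35720781 -155.39581058   28.        ]
t 0.35 pos [214.7 639.8 231.1] rot [-180.    -0.   161.4] q [-73.  27.  -3.  88.   1.  65.  -5.] F [ 0.4 -0.2 -0.4] M [0.04 0.03 0.  ] w 1.002
tool delta [-412.1 -378.8  -98.8]
```

Request:
{"method": "servo_tool", "body": {"commands": [[[0,0,0,-20,0],[0,-10,-10,-20,0],[0,-15,-15,-20,0],[0,-20,-20,-20,0],[0,-20,-20,-20,0],[0,-25,-22,0,0],[0,-25,-22,0,0],[0,-25,-22,0,0]]]}}

```text
clock: 1.02
eef_pos: [306.3, 469.9, 331.9]
eef_rot: [179.9, 0.0, 161.5]
ft_force: [0.4, 1.0, -0.5]
gripper_width: 1.001
```

```bash
python3 -c "
from h import *
st([484.8,149.6,330])"
```

```text
t 1.02 pos [306.3 469.9 331.9] rot [179.9   0.  161.5] q [-62.  12.   0.  96.  -0.  72.  10.] F [ 0.4  1.  -0.5] M [-0.01 -0.07  0.05] w 1.001
tool delta [-271.  -247.     1.7]
```

Request:
{"method": "servo_tool", "body": {"commands": [[[0,-28,-25,0,0],[0,-28,-25,0,0],[0,-28,-25,0,0],[0,-28,-25,0,0],[0,-28,-25,0,0],[0,-28,-25,0,0],[0,-28,-25,0,0],[0,-28,-25,0,0]]]}}

```text
clock: 1.68
eef_pos: [455.0, 208.5, 331.6]
eef_rot: [180.0, 0.0, 161.5]
ft_force: [0.6, 0.1, -0.0]
gripper_width: 1.001
```

```bash
python3 -c "
from h import *
st([484.8,149.6,330])"
```

```text
t 1.68 pos [455.  208.5 331.6] rot [180.    0.  161.5] q [-41.   6.  13. 104.  -1.  71.  43.] F [ 0.6  0.1 -0. ] M [ 0.02 -0.05  0.02] w 1.001
tool delta [-47.  -46.4   1.6]
```

Request:
{"method": "servo_tool", "body": {"commands": [[[0,-14,-14,0,0],[0,-14,-14,0,0],[0,-10,-10,0,0],[0,-4,-4,5,0],[0,0,0,10,0],[0,0,0,10,0],[0,0,0,5,0],[0,0,0,0,0]]]}}

```text
clock: 2.35
eef_pos: [479.3, 158.1, 299.1]
eef_rot: [-179.9, -0.2, 161.6]
ft_force: [-0.5, -0.1, 0.1]
gripper_width: 0.999
```

```bash
python3 -c "
from h import *
st([484.8,149.6,216])
S=snapshot('side');T=snapshot('top')
zoom(S,210,80,150,150,4,'a1.png');zoom(T,170,200,150,130,4,'a2.png')"
```

```text
t 2.35 pos [479.3 158.1 299.1] rot [-179.9   -0.2  161.6] q [-37.   7.  16. 106.  -2.  67.  51.] F [-0.5 -0.1  0.1] M [ 0.03  0.04 -0.04] w 0.999
tool delta [-8.1 -6.1 83.1]
```

View pics/a1.png

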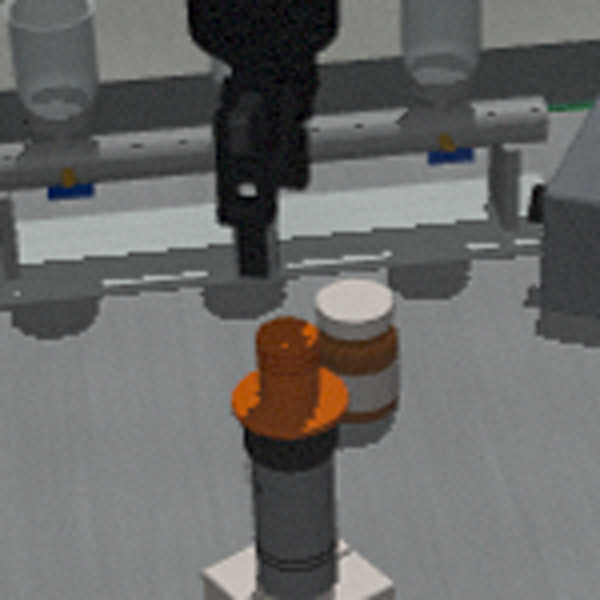

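Request:
{"method": "servo_tool", "body": {"commands": [[[0,-4,-3,8,0],[0,-4,-3,10,0],[0,0,0,12,0],[0,0,0,12,0],[0,0,0,12,0],[0,0,0,12,0],[0,0,0,12,0],[0,0,0,5,0]]]}}

```text
clock: 3.12
eef_pos: [485.7, 148.0, 216.1]
eef_rot: [-179.9, -0.1, 161.4]
ft_force: [-0.1, 0.2, 0.0]
gripper_width: 0.999
```

```bash
python3 -c "
from h import *
st([484.8,149.6,216])
S=snapshot('side');T=snapshot('top')
zoom(S,210,80,150,150,4,'b1.png')"
```

```text
t 3.12 pos [485.7 148.  216.1] rot [-1.799e+02 -1.000e-01  1.614e+02] q [-35.  12.  16. 112.  -4.  57.  54.] F [-0.1  0.2  0. ] M [-0.06  0.02  0.01] w 0.999
tool delta [1.4 1.2 0.1]
```

View pics/b1.png

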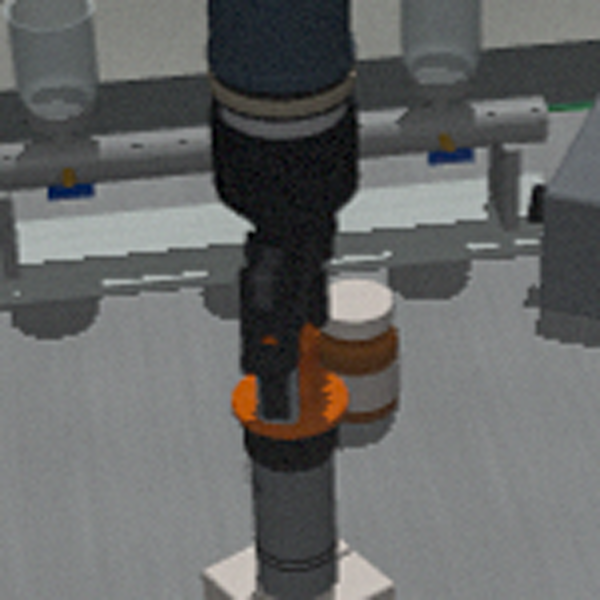

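Request:
{"method": "servo_tool", "body": {"commands": [[[100,1,1,0,0],[150,0,0,0,0],[255,0,0,0,0],[255,0,0,0,0],[255,0,0,0,0],[255,0,0,0,0],[255,0,0,0,0],[255,0,0,0,0]]]}}

```text
clock: 3.88
eef_pos: [486.7, 150.9, 219.2]
eef_rot: [179.9, 0.1, 161.5]
ft_force: [-0.4, 1.8, 5.6]
gripper_width: 0.38
```

```bash
python3 -c "
from h import *
st([484.8,149.6,216])"
```

```text
t 3.88 pos [486.7 150.9 219.2] rot [1.799e+02 1.000e-01 1.615e+02] q [-35.  12.  16. 112.  -4.  57.  54.] F [-0.4  1.8  5.6] M [ 0.43 -0.03  0.02] w 0.38
tool delta [ 1.4 -1.8  3.2]
```

Request:
{"method": "servo_tool", "body": {"commands": [[[255,0,0,-2,0],[255,0,0,-4,0],[255,0,0,-8,0],[255,0,0,-10,0],[255,0,0,-12,0],[255,0,0,-12,0],[255,0,0,-10,0],[255,0,0,0,0]]]}}

```text
clock: 4.55
eef_pos: [487.1, 149.9, 278.9]
eef_rot: [179.9, 0.2, 161.4]
ft_force: [0.4, -0.6, 0.6]
gripper_width: 0.383
```

```bash
python3 -c "
from h import *
st([484.8,149.6,216])
S=snapshot('side');T=snapshot('top')
zoom(S,210,80,150,150,4,'c1.png')"
```

```text
t 4.55 pos [487.1 149.9 278.9] rot [179.9   0.2 161.4] q [-36.   9.  16. 107.  -3.  64.  52.] F [ 0.4 -0.6  0.6] M [-0.03 -0.03  0.05] w 0.383
tool delta [ 2.3 -1.2 62.9]
```

View pics/c1.png

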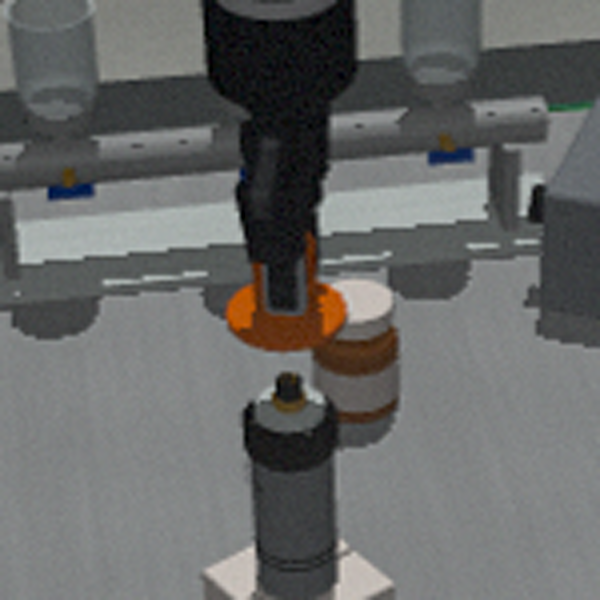

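Request:
{"method": "servo_tool", "body": {"commands": [[[255,0,0,-10,0],[255,-5,-8,-10,0],[255,-10,-16,0,0],[255,-15,-24,0,0],[255,-17,-28,0,0],[255,-17,-28,0,0],[255,-17,-28,0,0],[255,-17,-28,0,0]]]}}

```text
clock: 5.32
eef_pos: [528.1, -35.1, 297.1]
eef_rot: [180.0, 0.0, 161.4]
ft_force: [0.1, 0.1, -0.4]
gripper_width: 0.381
```

```bash
python3 -c "
from h import *
st([576,-232,21.2])"
```

```text
t 5.32 pos [528.1 -35.1 297.1] rot [180.    0.  161.4] q [-22.  10.  24. 104.  -4.  67.  76.] F [ 0.1  0.1 -0.4] M [-0.02 -0.04 -0.04] w 0.381
tool delta [-107.9 -171.4  276. ]
```

Request:
{"method": "servo_tool", "body": {"commands": [[[255,-17,-28,5,0],[255,-17,-28,10,0],[255,-17,-28,15,0],[255,-17,-28,20,0],[255,-16,-24,25,0],[255,-14,-20,25,0],[255,-8,-12,25,0],[255,0,0,25,0]]]}}

```text
clock: 5.98
eef_pos: [574.9, -231.5, 145.9]
eef_rot: [-179.8, 0.1, 161.1]
ft_force: [0.6, -0.5, -0.4]
gripper_width: 0.383
```

```bash
python3 -c "
from h import *
st([576,-232,21.2])
S=snapshot('side')
zoom(S,280,200,170,150,4.5,'d1.png')"
```

```text
t 5.98 pos [ 574.9 -231.5  145.9] rot [-1.798e+02  1.000e-01  1.611e+02] q [ -2.  28.  27. 102. -15.  53. 103.] F [ 0.6 -0.5 -0.4] M [-0.    0.02 -0.04] w 0.383
tool delta [ -0.9   0.3 124.7]
```

View pics/d1.png

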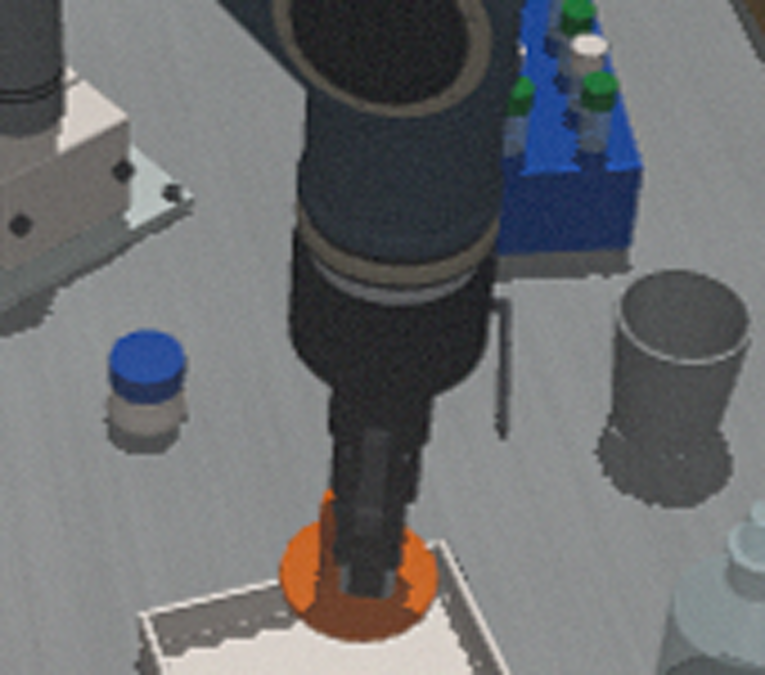

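Request:
{"method": "servo_tool", "body": {"commands": [[[255,0,0,18,0],[255,0,0,18,0],[255,0,0,18,0],[255,0,0,18,0],[255,0,0,15,0],[255,0,0,12,0],[255,0,0,8,0],[255,0,0,4,0]]]}}

```text
clock: 6.7
eef_pos: [575.0, -225.5, 34.8]
eef_rot: [180.0, -0.1, 161.5]
ft_force: [0.1, -0.0, -0.1]
gripper_width: 0.382
```

```bash
python3 -c "
from h import *
st([576,-232,21.2])
S=snapshot('side')
zoom(S,280,290,170,140,4.5,'e1.png')"
```

```text
t 6.7 pos [ 575.  -225.5   34.8] rot [ 1.800e+02 -1.000e-01  1.615e+02] q [  1.  36.  23. 106. -20.  42. 106.] F [ 0.1 -0.  -0.1] M [-0.02  0.02 -0.03] w 0.382
tool delta [-3.1 -5.9 13.6]
```

View pics/e1.png

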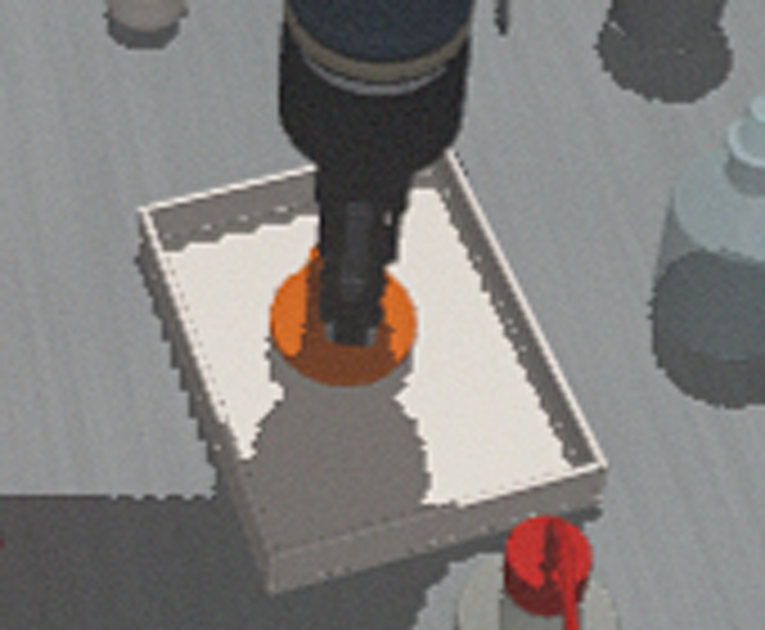

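Request:
{"method": "servo_tool", "body": {"commands": [[[255,0,0,3,0],[255,0,0,3,0],[255,0,0,2,0],[255,0,0,1,0],[255,0,0,1,0],[255,0,0,1,0],[255,0,0,1,0],[255,0,0,0,0]]]}}

```text
clock: 7.42
eef_pos: [575.0, -225.6, 23.2]
eef_rot: [180.0, -0.0, 161.4]
ft_force: [-0.4, 0.4, -0.7]
gripper_width: 0.383
```

```bash
python3 -c "
from h import *
st([576,-232,21.2])"
```

```text
t 7.42 pos [ 575.  -225.6   23.2] rot [180.   -0.  161.4] q [  2.  37.  22. 106. -20.  41. 107.] F [-0.4  0.4 -0.7] M [ 0.01 -0.02 -0.02] w 0.383
tool delta [-3.  -5.7  1.9]
```

Request:
{"method": "servo_tool", "body": {"commands": [[[255,0,0,0.5,0],[255,0,0,0.5,0],[255,0,0,0.5,0],[255,0,0,0.5,0],[255,0,0,0,0],[255,0,0,0,0],[255,0,0,0,0],[255,0,0,0,0]]]}}

```text
clock: 8.08
eef_pos: [575.1, -225.6, 21.3]
eef_rot: [180.0, 0.0, 161.5]
ft_force: [-0.5, -0.2, 0.0]
gripper_width: 0.381
```

```bash
python3 -c "
from h import *
st([576,-232,21.2])
S=snapshot('side')
zoom(S,280,290,170,140,4.5,'f1.png')"
```

```text
t 8.08 pos [ 575.1 -225.6   21.3] rot [180.    0.  161.5] q [  2.  37.  22. 106. -20.  40. 107.] F [-0.5 -0.2  0. ] M [ 0.01  0.   -0.02] w 0.381
tool delta [-2.9 -5.8  0.1]
```

View pics/f1.png

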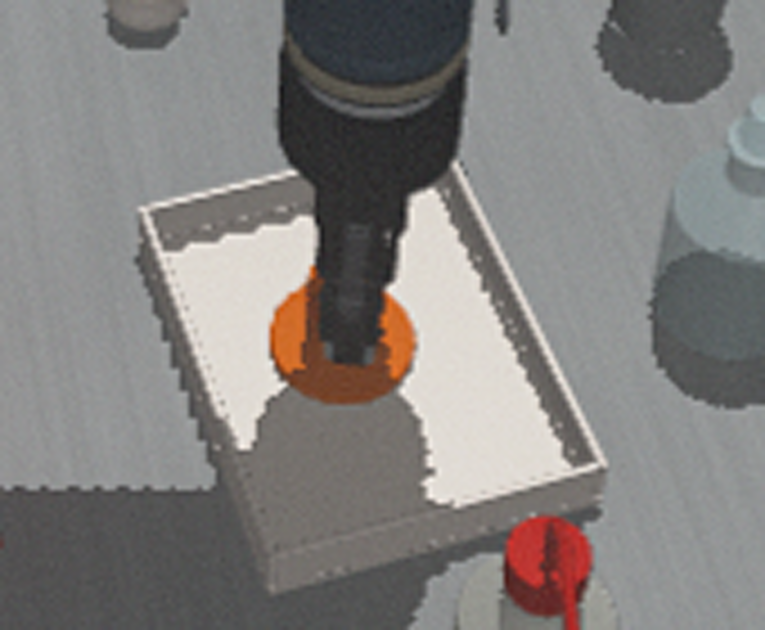

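Request:
{"method": "servo_tool", "body": {"commands": [[[255,0,0,0.5,0],[255,0,0,0.5,0],[255,0,0,0.5,0],[255,0,0,0.5,0],[255,0,0,0,0],[255,0,0,0,0],[255,0,0,0,0],[255,0,0,0,0]]]}}

```text
clock: 8.8
eef_pos: [575.1, -225.7, 21.2]
eef_rot: [179.9, -0.0, 161.4]
ft_force: [-4.1, 2.5, 13.6]
gripper_width: 0.384
```

Request:
{"method": "servo_tool", "body": {"commands": [[[255,0,0,-1.5,0],[255,0,0,0,0],[140,0,0,0,0],[100,0,0,0,0],[60,0,0,0,0],[30,0,0,0,0],[0,0,0,0,0],[0,0,0,0,0]]]}}

```text
clock: 9.47
eef_pos: [575.0, -225.6, 20.6]
eef_rot: [180.0, -0.0, 161.4]
ft_force: [-0.1, 0.3, -0.0]
gripper_width: 0.998
```

```bash
python3 -c "
from h import *
st([576,-232,21.2])
S=snapshot('side')
zoom(S,280,290,170,140,4.5,'g1.png')"
```

```text
t 9.47 pos [ 575.  -225.6   20.6] rot [180.   -0.  161.4] q [  2.  37.  22. 106. -20.  40. 107.] F [-0.1  0.3 -0. ] M [0.03 0.04 0.  ] w 0.998
tool delta [-3.  -5.7 -0.6]
```

View pics/g1.png

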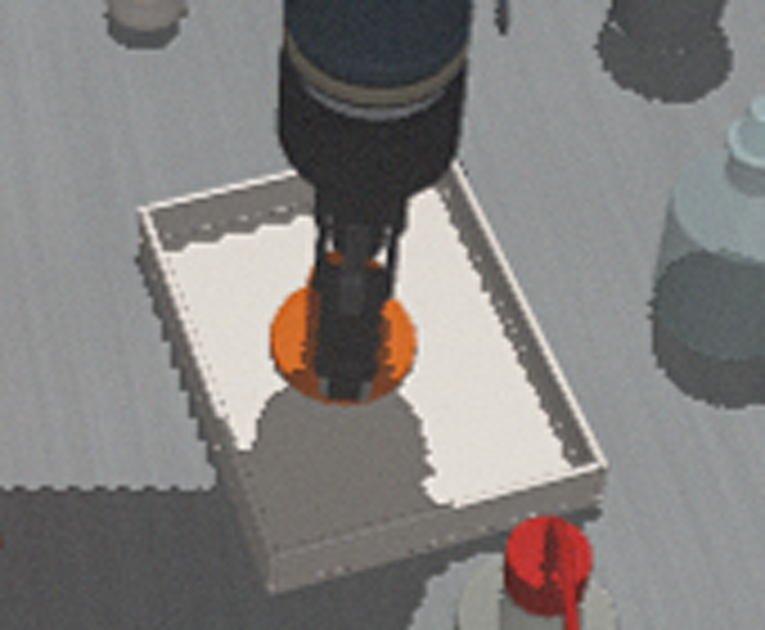

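Released upright. Go up, then partly back.

Request:
{"method": "servo_tool", "body": {"commands": [[[0,0,0,-8,0],[0,0,0,-16,0],[0,0,0,-24,0],[0,0,0,-30,0],[0,0,0,-35,0],[0,0,0,-35,0],[0,0,0,-35,0],[0,0,0,-35,0]]]}}

```text
clock: 10.18
eef_pos: [574.6, -225.8, 241.2]
eef_rot: [180.0, 0.0, 161.4]
ft_force: [0.4, -0.1, -0.5]
gripper_width: 1.0
```

Request:
{"method": "servo_tool", "body": {"commands": [[[0,0,0,-35,-5],[0,0,0,-30,-7],[0,0,0,-10,-7],[0,0,0,0,-7],[0,0,0,0,-7],[0,0,0,0,0],[0,0,0,0,0],[0,0,0,0,0]]]}}

```text
clock: 10.85
eef_pos: [574.8, -225.8, 313.8]
eef_rot: [180.0, -0.0, -165.7]
ft_force: [0.2, -0.1, 1.6]
gripper_width: 1.004
```

```bash
python3 -c "
from h import *
st([485,150,300])
S=snapshot('side');T=snapshot('top')
zoom(S,240,150,90,80,8,'h1.png')
zoom(S,280,290,170,140,4.5,'h3.png')
zoom(T,200,225,90,80,8,'h2.png')"
```

```text
t 10.85 pos [ 574.8 -225.8  313.8] rot [ 180.    -0.  -165.7] q [  0.  19.  23.  91.  -8.  72. 129.] F [ 0.2 -0.1  1.6] M [-0.03 -0.02 -0.01] w 1.004
tool delta [ -5.7 386.3  13.8]
```

View pics/h1.png

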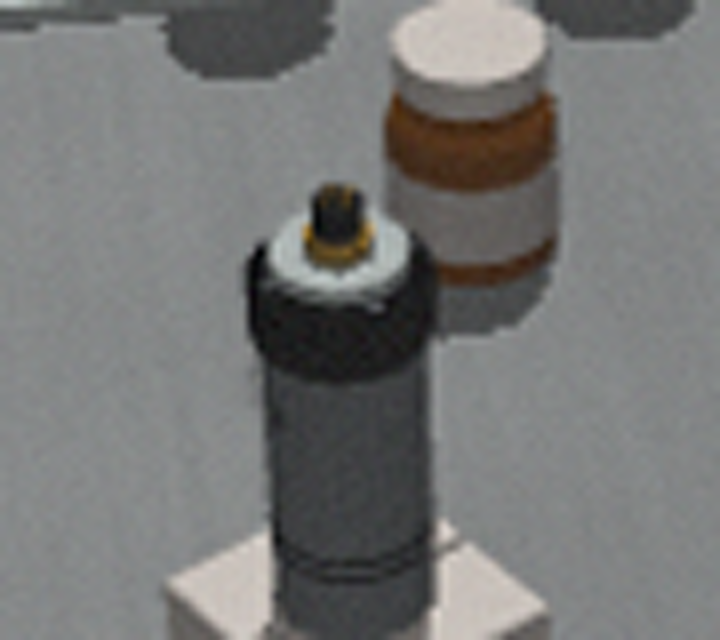

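View pics/h2.png

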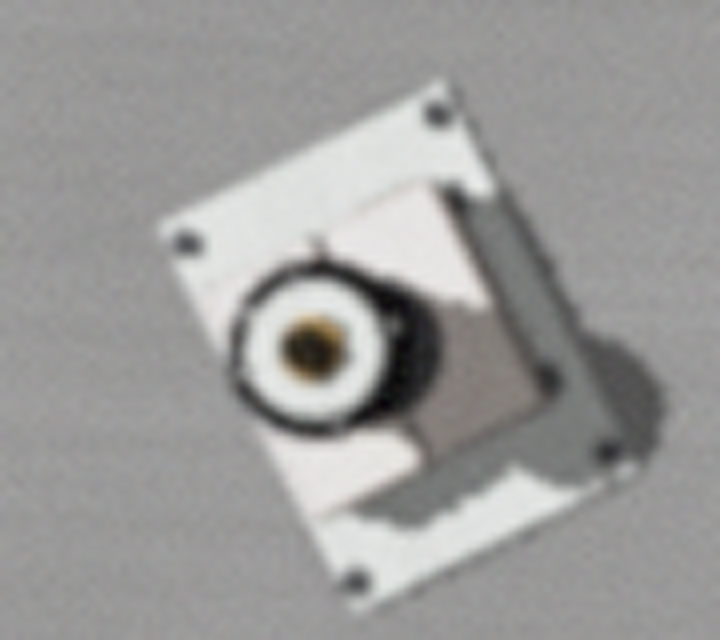

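View pics/h3.png

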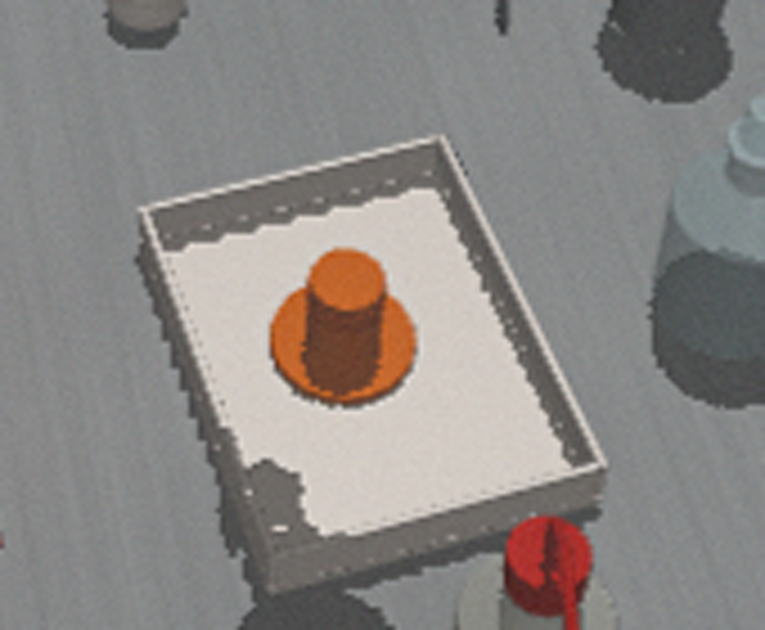

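```bash
python3 -c "
from h import *
S=snapshot('side');T=snapshot('top')
print(plane(T,(239.1,268.75),202),plane(S,(282.5,181.3),202))
h=cv2.cvtColor(T['image'],cv2.COLOR_RGB2HSV)
m=(h[...,2]>150)&(h[...,1]<60); w=np.zeros_like(m); w[255:283,226:252]=1
w=cv2.circle(np.zeros(m.shape,np.uint8),(239,269),10,1,-1)>0
mm=m&w; ys,xs=np.nonzero(mm);print(xs.min(),xs.max(),ys.min(),ys.max())
c=max(cv2.findContours(mm.astype(np.uint8),0,2)[0],key=cv2.contourArea);e=cv2.fitEllipse(c);print(e,plane(T,e[0],202))
h=cv2.cvtColor(S['image'],cv2.COLOR_RGB2HSV)
m=(h[...,2]>130)&(h[...,1]<60);m[:172]=0;m[190:]=0;m[:,:270]=0;m[:,294:]=0
ys,xs=np.nonzero(m);print(xs.min(),xs.max(),ys.min(),ys.max())
st([484.8,149.8,300])
"
```

```text
[483.20252575 152.29559989 202.        ] [485.24088235 149.86842652 202.        ]
230 247 260 276
((238.671875, 268.1978454589844), (16.3702335357666, 16.554166793823242), 89.49598693847656) [484.46275616 153.32358682 202.        ]
270 290 172 186
t 11.05 pos [ 575.  -225.6  313.6] rot [ 180.    -0.  -165.6] q [  0.  19.  23.  91.  -8.  72. 129.] F [ 0.1  0.  -0.1] M [-0.    0.01 -0.03] w 0.999
tool delta [ -6.  386.1  13.6]
```

Request:
{"method": "servo_tool", "body": {"commands": [[[0,0,12,0,0],[0,0,22,0,0],[0,-1,30,0,0],[0,-1,32,0,0],[0,-1,32,0,0],[0,-1,32,0,0],[0,-1,32,0,0],[0,-1,32,0,0]]]}}

```text
clock: 11.72
eef_pos: [523.9, -5.0, 313.9]
eef_rot: [180.0, 0.0, -165.5]
ft_force: [0.7, 0.6, -0.5]
gripper_width: 0.996
```

```bash
python3 -c "
from h import *
st([485,151,300])
"
```

```text
t 11.72 pos [523.9  -5.  313.9] rot [ 180.     0.  -165.5] q [-18.   9.  16. 103.  -3.  69. 103.] F [ 0.7  0.6 -0.5] M [ 0.09 -0.02  0.07] w 0.996
tool delta [ -1.3 160.7  13.9]
```

Request:
{"method": "servo_tool", "body": {"commands": [[[0,0,32,0,0],[0,0,32,0,0],[0,0,30,0,0],[0,0,26,0,0],[0,0,22,0,0],[0,0,12,0,0],[0,0,5,10,-7],[0,0,0,10,-7]]]}}

```text
clock: 12.38
eef_pos: [484.9, 148.7, 294.1]
eef_rot: [180.0, 0.1, -151.1]
ft_force: [-0.2, -1.4, -0.0]
gripper_width: 0.999
```

Request:
{"method": "servo_tool", "body": {"commands": [[[0,0,0,5,-7],[0,0,0,5,-7],[0,0,0,0,-7],[0,0,0,0,-7],[0,0,0,0,-7],[0,0,0,0,-5],[0,0,0,0,0],[0,0,0,0,0]]]}}

```text
clock: 13.05
eef_pos: [485.2, 146.4, 283.8]
eef_rot: [180.0, -0.0, -111.7]
ft_force: [-0.8, 0.0, 0.2]
gripper_width: 0.999
```

```bash
python3 -c "
from h import *
st([485,151,170])
"
```

```text
t 13.05 pos [485.2 146.4 283.8] rot [ 180.    -0.  -111.7] q [-26.   8.   5. 107.  -1.  65. 137.] F [-0.8  0.   0.2] M [-0.02  0.    0.  ] w 0.999
tool delta [ -4.2   1.9 113.8]
```

Request:
{"method": "servo_tool", "body": {"commands": [[[0,-2,1,8,0],[0,-2,1,14,0],[0,0,0,18,0],[0,0,0,18,0],[0,0,0,18,0],[0,0,0,18,0],[0,0,0,14,0],[0,0,0,0,0]]]}}

```text
clock: 13.72
eef_pos: [482.6, 150.5, 172.5]
eef_rot: [179.7, -0.3, -111.6]
ft_force: [-0.2, -0.5, 0.4]
gripper_width: 1.002
```

```bash
python3 -c "
from h import *
st([485,151,161])
S=snapshot('side');T=snapshot('top')
zoom(S,210,80,150,150,4,'i1.png')"
```

```text
t 13.72 pos [482.6 150.5 172.5] rot [ 179.7   -0.3 -111.6] q [-25.  15.   4. 114.  -1.  51. 138.] F [-0.2 -0.5  0.4] M [-0.04  0.02 -0.02] w 1.002
tool delta [-1.4 -2.1 11.5]
```

View pics/i1.png

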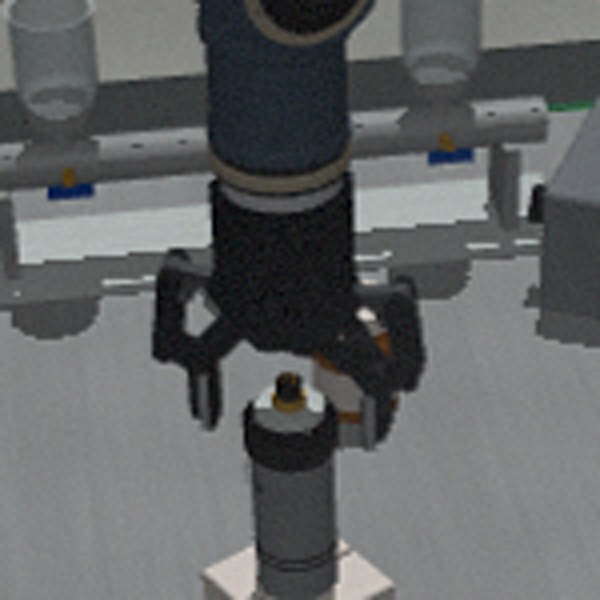

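Request:
{"method": "servo_tool", "body": {"commands": [[[0,-1,-2,4,0],[0,0,0,5,0],[0,0,0,3,0],[50,0,0,0,0],[70,0,0,0,0],[70,0,0,0,0],[70,0,0,0,0],[70,0,0,0,0]]]}}

```text
clock: 14.48
eef_pos: [485.8, 152.0, 163.9]
eef_rot: [179.9, -0.0, -111.5]
ft_force: [-4.9, 1.2, 2.5]
gripper_width: 0.723
```

```bash
python3 -c "
from h import *
st([485,151,160])
S=snapshot('side');T=snapshot('top')
zoom(S,240,140,100,90,7,'j1.png')"
```

```text
t 14.48 pos [485.8 152.  163.9] rot [ 179.9   -0.  -111.5] q [-25.  16.   4. 115.  -1.  50. 138.] F [-4.9  1.2  2.5] M [0.33 1.15 0.04] w 0.723
tool delta [1.2 0.4 3.9]
```

View pics/j1.png

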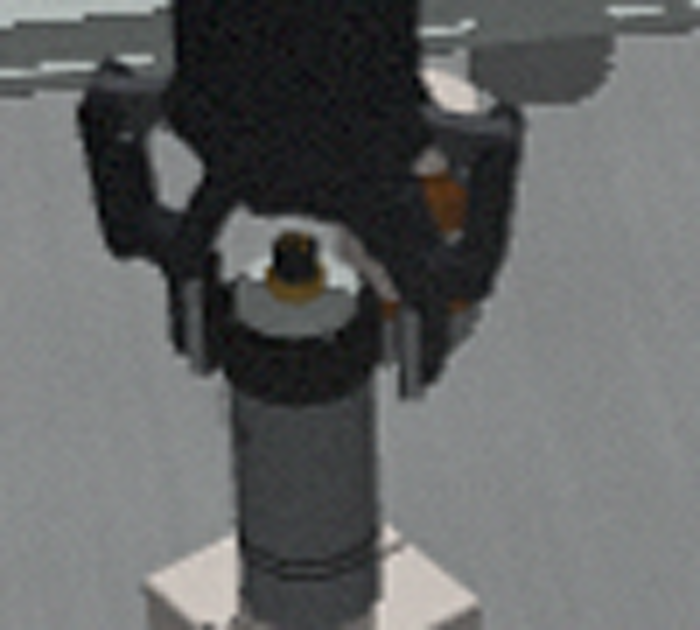

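Request:
{"method": "servo_tool", "body": {"commands": [[[70,0,1,0,0],[70,0,1,0,0],[70,0,1,0,0],[70,0,0.5,0,0],[70,0,0,0,0],[70,0,0,0,0],[70,0,0,0,0],[70,0,0,0,0]]]}}

```text
clock: 15.25
eef_pos: [484.0, 152.6, 163.8]
eef_rot: [-180.0, 0.0, -111.6]
ft_force: [0.1, -0.0, 0.2]
gripper_width: 0.729
```

```bash
python3 -c "
from h import *
st([484,152.8,160])
S=snapshot('side');T=snapshot('top')
zoom(S,240,140,100,90,7,'k1.png')"
```

```text
t 15.25 pos [484.  152.6 163.8] rot [-180.     0.  -111.6] q [-26.  16.   4. 115.  -1.  50. 138.] F [ 0.1 -0.   0.2] M [ 0.02  0.06 -0.  ] w 0.729
tool delta [-0.2  0.1  3.8]
```

View pics/k1.png

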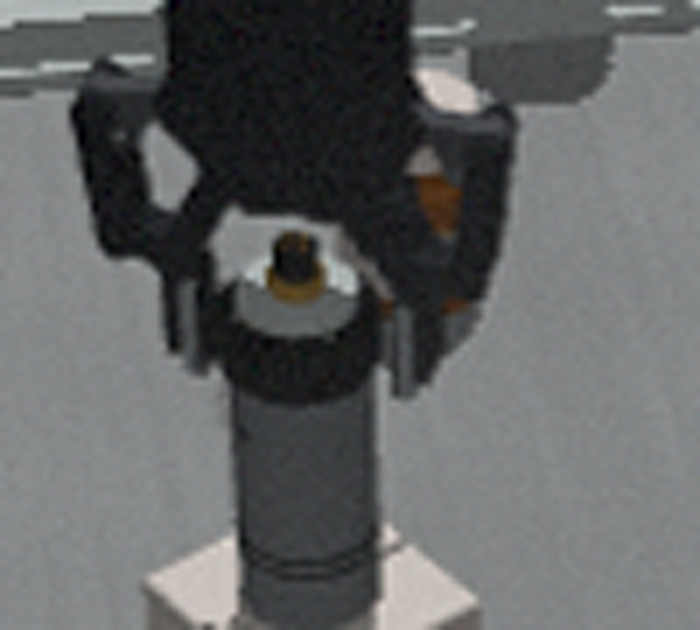

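Request:
{"method": "servo_tool", "body": {"commands": [[[70,0,0,1.5,0],[70,0,0,1.5,0],[90,0,0,0,0],[120,0,0,0,0],[255,0,0,0,0],[255,0,0,0,0],[255,0,0,0,0],[255,0,0,0,0]]]}}

```text
clock: 16.02
eef_pos: [481.9, 153.4, 160.9]
eef_rot: [179.8, -0.1, -111.5]
ft_force: [-5.2, 0.7, 6.0]
gripper_width: 0.616
```

```bash
python3 -c "
from h import *
st([484,152.8,160])
S=snapshot('side');T=snapshot('top')
zoom(S,240,140,100,90,7,'l1.png')"
```

```text
t 16.02 pos [481.9 153.4 160.9] rot [ 1.798e+02 -1.000e-01 -1.115e+02] q [-26.  16.   4. 115.  -1.  49. 138.] F [-5.2  0.7  6. ] M [ 0.26  1.25 -0.08] w 0.616
tool delta [-0.3 -2.2  0.9]
```

View pics/l1.png

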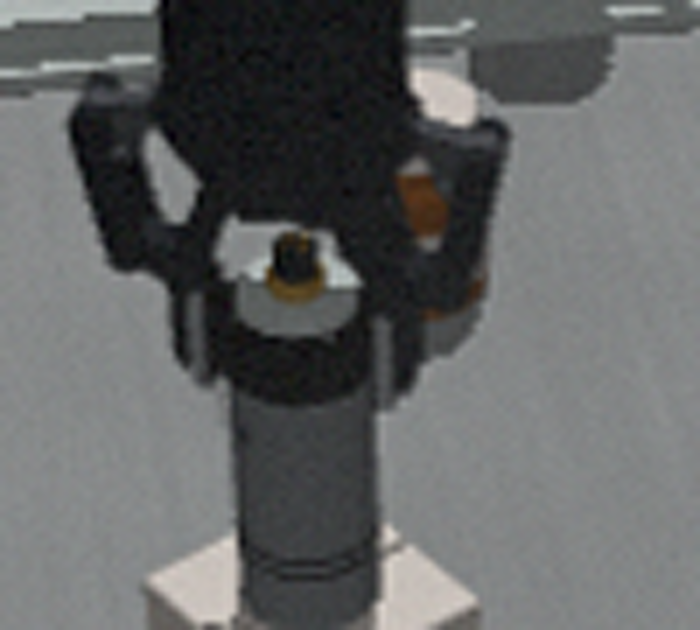

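Request:
{"method": "servo_tool", "body": {"commands": [[[255,0,1,0,0],[255,0,1,0,0],[255,0,0,0,0],[255,0,0,0,1],[255,0,0,0,2],[255,0,0,0,3],[255,0,0,0,3],[255,0,0,0,0]]]}}

```text
clock: 16.78
eef_pos: [481.6, 153.5, 160.8]
eef_rot: [179.9, -0.0, -120.6]
ft_force: [-4.3, 0.5, 4.0]
gripper_width: 0.619
```

```bash
python3 -c "
from h import *
st([482,153.4,160])"
```

```text
t 16.78 pos [481.6 153.5 160.8] rot [ 179.9   -0.  -120.6] q [-27.  16.   6. 115.  -2.  49. 129.] F [-4.3  0.5  4. ] M [ 0.12  0.9  -0.12] w 0.619
tool delta [-0.1 -0.4  0.8]
```

Request:
{"method": "servo_tool", "body": {"commands": [[[255,0.5,0.9,0,2],[255,0.5,0.8,0,3],[255,0,0,0,3],[255,0,0,0,3],[255,0,0,0,3],[255,0,0,0,3],[255,0,0,0.3,3],[255,0,0,0,0]]]}}

```text
clock: 17.45
eef_pos: [481.0, 154.0, 160.6]
eef_rot: [-180.0, 0.1, -140.6]
ft_force: [1.1, 1.8, 1.4]
gripper_width: 0.621
```

```bash
python3 -c "
from h import *
st([482,153.4,160])"
```

```text
t 17.45 pos [481.  154.  160.6] rot [-1.800e+02  1.000e-01 -1.406e+02] q [-30.  16.   9. 116.  -3.  49. 110.] F [1.1 1.8 1.4] M [ 0.48  0.05 -0.14] w 0.621
tool delta [-0.3 -1.1  0.6]
```

Request:
{"method": "servo_tool", "body": {"commands": [[[255,0,0,0,4],[255,0,0,0,4],[255,0,0,0.2,4],[255,0,0,0,4],[255,0,0,0,4],[255,0,0,0.2,4],[255,0,0,0,4],[255,0,0,0,0]]]}}

```text
clock: 18.12
eef_pos: [480.6, 154.9, 160.3]
eef_rot: [179.9, 0.1, -168.5]
ft_force: [-0.8, 3.7, 0.7]
gripper_width: 0.614
```

```bash
python3 -c "
from h import *
st([482,153.4,160])"
```

```text
t 18.12 pos [480.6 154.9 160.3] rot [ 1.799e+02  1.000e-01 -1.685e+02] q [-35.  16.  14. 116.  -5.  49.  84.] F [-0.8  3.7  0.7] M [ 1.04  0.09 -0.1 ] w 0.614
tool delta [-1.  -1.7  0.3]
```

Request:
{"method": "servo_tool", "body": {"commands": [[[255,0,0.8,0,3],[255,0,0.7,0,4],[255,0,0,0.2,4],[255,0,0,0,4],[255,0,0,0,4],[255,0,0,0.2,4],[255,0,0,0,4],[255,0,0,0,0]]]}}

```text
clock: 18.78
eef_pos: [480.7, 155.9, 160.0]
eef_rot: [179.9, 0.1, 164.6]
ft_force: [2.0, 3.8, 0.6]
gripper_width: 0.619
```

```bash
python3 -c "
from h import *
st([482,153.4,160])"
```

```text
t 18.78 pos [480.7 155.9 160. ] rot [1.799e+02 1.000e-01 1.646e+02] q [-39.  16.  19. 116.  -7.  49.  59.] F [2.  3.8 0.6] M [ 0.94 -0.24 -0.06] w 0.619
tool delta [-1.9 -2.   0. ]
```

Request:
{"method": "servo_tool", "body": {"commands": [[[255,0,0.6,0,3],[255,0,0.6,0,3],[255,0,0.3,0,2],[255,0,0.1,0.1,2],[255,0,0.1,0,2],[255,0,0.1,0,2],[255,0,0.1,0,2],[255,0,0,0.1,0]]]}}

```text
clock: 19.45
eef_pos: [480.9, 156.5, 159.8]
eef_rot: [180.0, 0.1, 148.6]
ft_force: [-0.7, 0.2, 4.6]
gripper_width: 0.615
```

```bash
python3 -c "
from h import *
st([482,153.4,160])
S=snapshot('side');zoom(S,240,140,100,90,7,'m1.png')"
```

```text
t 19.45 pos [480.9 156.5 159.8] rot [1.800e+02 1.000e-01 1.486e+02] q [-42.  16.  23. 116.  -8.  49.  44.] F [-0.7  0.2  4.6] M [ 0.3  -0.02 -0.09] w 0.615
tool delta [-2.5 -2.1 -0.2]
```

View pics/m1.png

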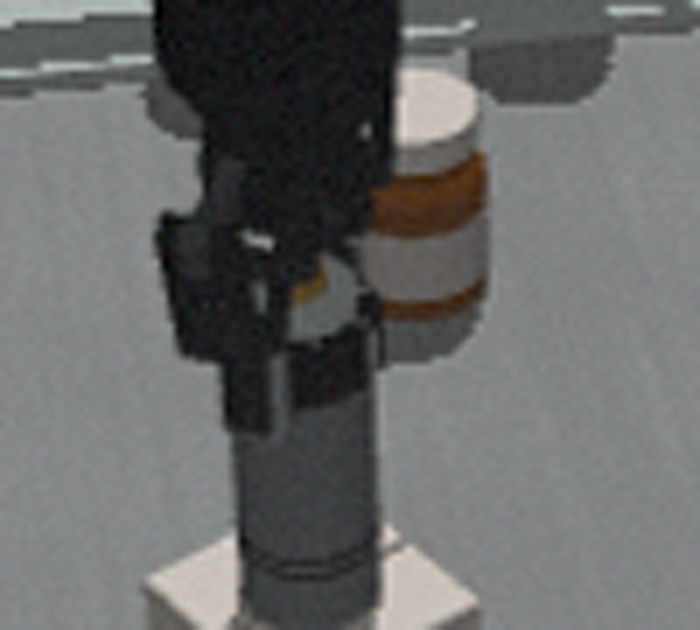

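Request:
{"method": "servo_tool", "body": {"commands": [[[255,0,0.1,0,2],[255,0,0.1,0,2],[255,0,0.1,0,2],[255,0,0.1,0,2],[255,0,0.1,0,2],[255,0,0.1,0,2],[255,0,0.1,0,2],[255,0,0,0,0]]]}}

```text
clock: 20.17
eef_pos: [481.3, 156.9, 159.7]
eef_rot: [180.0, 0.0, 134.5]
ft_force: [0.1, 0.6, 2.7]
gripper_width: 0.619
```

```bash
python3 -c "
from h import *
st([482,153.4,160])"
```

```text
t 20.17 pos [481.3 156.9 159.7] rot [180.    0.  134.5] q [-44.  17.  25. 116.  -9.  49.  31.] F [0.1 0.6 2.7] M [ 0.22 -0.18 -0.08] w 0.619
tool delta [-3.  -1.9 -0.3]
```

Request:
{"method": "servo_tool", "body": {"commands": [[[255,0,0.1,0,2],[255,0,0.1,0,2],[255,0,0.1,0,2],[255,0,0.1,0,2],[255,0,0.1,0,2],[255,0,0.1,0,2],[255,0,0.1,0,2],[255,0,0,0,0]]]}}

```text
clock: 20.83
eef_pos: [481.7, 157.1, 159.5]
eef_rot: [180.0, 0.0, 120.5]
ft_force: [-0.2, 0.2, 2.1]
gripper_width: 0.617
```

```bash
python3 -c "
from h import *
st([482,153.4,160])"
```

```text
t 20.83 pos [481.7 157.1 159.5] rot [180.    0.  120.5] q [-46.  17.  28. 116. -10.  49.  18.] F [-0.2  0.2  2.1] M [ 0.09 -0.28 -0.09] w 0.617
tool delta [-3.4 -1.6 -0.5]
```

Request:
{"method": "servo_tool", "body": {"commands": [[[255,0,0.1,0,2],[255,0,0.1,0,2],[255,0,0.1,0,2],[255,0,0.1,0,2],[255,0,0.1,0,2],[255,0,0.1,0,2],[255,0,0.1,0.2,2],[255,0,0,0,0]]]}}

```text
clock: 21.5
eef_pos: [482.2, 157.3, 159.3]
eef_rot: [-180.0, 0.0, 106.5]
ft_force: [-1.0, -1.5, 3.4]
gripper_width: 0.618
```

```bash
python3 -c "
from h import *
st([482,153.4,160])"
```

```text
t 21.5 pos [482.2 157.3 159.3] rot [-180.     0.   106.5] q [-49.  17.  31. 116. -12.  49.   6.] F [-1.  -1.5  3.4] M [-0.09 -0.09 -0.06] w 0.618
tool delta [-3.7 -1.3 -0.7]
```

Request:
{"method": "servo_tool", "body": {"commands": [[[255,0,0.1,0,2],[255,0,0.1,0,2],[255,0,0.1,0,2],[255,0,0.1,0,2],[255,0,0.1,0,2],[255,0,0.1,0,2],[255,0,0.1,0.2,2],[255,0,0,0,0]]]}}

```text
clock: 22.17
eef_pos: [482.7, 157.4, 159.2]
eef_rot: [-180.0, 0.0, 92.5]
ft_force: [-1.2, -1.0, 3.6]
gripper_width: 0.617
```

```bash
python3 -c "
from h import *
st([482,153.4,160])"
```

```text
t 22.17 pos [482.7 157.4 159.2] rot [-180.     0.    92.5] q [-51.  18.  35. 116. -13.  50.  -7.] F [-1.2 -1.   3.6] M [-0.21  0.05 -0.12] w 0.617
tool delta [-4.  -0.9 -0.8]
```

Request:
{"method": "servo_tool", "body": {"commands": [[[255,0,0.1,0,2],[255,0,0.1,0,2],[255,0,0.1,0,2],[255,0,0.1,0,2],[255,0,0.1,0,2],[255,0,0.1,0,2],[255,0,0.1,0,2],[255,0,0,0,0]]]}}

```text
clock: 22.83
eef_pos: [483.2, 157.4, 159.0]
eef_rot: [-180.0, 0.1, 78.5]
ft_force: [-2.2, -1.0, 3.7]
gripper_width: 0.615
```

```bash
python3 -c "
from h import *
st([482,153.4,160])"
```

```text
t 22.83 pos [483.2 157.4 159. ] rot [-1.80e+02  1.00e-01  7.85e+01] q [-53.  18.  38. 116. -15.  50. -19.] F [-2.2 -1.   3.7] M [-0.37  0.03 -0.07] w 0.615
tool delta [-4.1 -0.4 -1. ]
```

Request:
{"method": "servo_tool", "body": {"commands": [[[255,0,0,0,2],[255,0,0,0,2],[255,0,0,0,2],[255,0,0,0,2],[255,0,0.1,0,2],[255,0,0.1,0,2],[255,0,0.1,0.1,2],[255,0,0,0,0]]]}}

```text
clock: 23.5
eef_pos: [483.7, 157.2, 158.9]
eef_rot: [180.0, 0.1, 64.5]
ft_force: [-0.7, -1.7, 4.0]
gripper_width: 0.622
```

```bash
python3 -c "
from h import *
st([482,153.4,160])"
```

```text
t 23.5 pos [483.7 157.2 158.9] rot [1.80e+02 1.00e-01 6.45e+01] q [-56.  19.  41. 116. -16.  50. -31.] F [-0.7 -1.7  4. ] M [-0.51 -0.03 -0.08] w 0.622
tool delta [-4.1  0.1 -1.1]
```

Request:
{"method": "servo_tool", "body": {"commands": [[[255,0,0.1,0,2],[255,0,0,0,2],[255,0,0.1,0,2],[255,0,0.1,0,2],[255,0,0,0,2],[255,0,0.1,0,2],[255,0,0.1,0.1,2],[255,0,0,0,0]]]}}

```text
clock: 24.17
eef_pos: [484.1, 156.9, 158.7]
eef_rot: [180.0, 0.1, 50.5]
ft_force: [-0.1, -1.6, 2.2]
gripper_width: 0.614
```

```bash
python3 -c "
from h import *
st([482,153.4,160])"
```

```text
t 24.17 pos [484.1 156.9 158.7] rot [1.80e+02 1.00e-01 5.05e+01] q [-58.  20.  45. 117. -18.  50. -43.] F [-0.1 -1.6  2.2] M [-0.57 -0.1  -0.1 ] w 0.614
tool delta [-4.   0.6 -1.3]
```

Request:
{"method": "servo_tool", "body": {"commands": [[[255,0,0.1,0,2],[255,0,0,0,2],[255,0,0.1,0,2],[255,0,0.1,0,2],[255,0,0,0,2],[255,0,0.1,0,2],[255,0,0.1,0.1,2],[255,0,0,0,0]]]}}

```text
clock: 24.83
eef_pos: [484.4, 156.5, 158.6]
eef_rot: [180.0, 0.1, 36.5]
ft_force: [-0.3, -3.0, 1.8]
gripper_width: 0.615
```

```bash
python3 -c "
from h import *
st([482,153.4,160])"
```

```text
t 24.83 pos [484.4 156.5 158.6] rot [1.80e+02 1.00e-01 3.65e+01] q [-61.  21.  48. 117. -20.  51. -55.] F [-0.3 -3.   1.8] M [-0.85 -0.05 -0.1 ] w 0.615
tool delta [-3.8  1.1 -1.4]
```

Request:
{"method": "servo_tool", "body": {"commands": [[[255,0,0.3,0,2],[255,0,0.3,0,2],[255,0,0.2,0,2],[255,0,0.1,0,2],[255,0,0.1,0,2],[255,0,0,0,0],[255,0,0,0,0],[255,0,0,0,0]]]}}

```text
clock: 25.5
eef_pos: [484.5, 156.2, 158.5]
eef_rot: [179.9, 0.1, 26.8]
ft_force: [-0.8, -3.8, 1.5]
gripper_width: 0.621
```

```bash
python3 -c "
from h import *
st([482,153.4,160])"
```

```text
t 25.5 pos [484.5 156.2 158.5] rot [1.799e+02 1.000e-01 2.680e+01] q [-63.  22.  51. 117. -21.  51. -64.] F [-0.8 -3.8  1.5] M [-0.87  0.13  2.18] w 0.621
tool delta [-3.5  1.4 -1.5]
```

Request:
{"method": "servo_tool", "body": {"commands": [[[255,0,0.1,0,2],[255,0,0,0,2],[255,0,0.1,0,2],[255,0,0.1,0,2],[255,0,0.1,0,2],[255,0,0,0,0],[255,0,0,0,0],[255,0,0,0,0]]]}}

```text
clock: 26.17
eef_pos: [486.2, 156.4, 158.8]
eef_rot: [179.9, -0.1, 16.6]
ft_force: [4.2, -2.3, -5.4]
gripper_width: 0.619
```

```bash
python3 -c "
from h import *
st([482,153.4,160])"
```

```text
t 26.17 pos [486.2 156.4 158.8] rot [ 1.799e+02 -1.000e-01  1.660e+01] q [-64.  23.  53. 117. -23.  52. -72.] F [ 4.2 -2.3 -5.4] M [-0.5  -0.99  2.23] w 0.619
tool delta [-4.9  1.6 -1.2]
```

Request:
{"method": "servo_tool", "body": {"commands": [[[255,0,0,0,-0.5],[255,0,0,0,0],[255,0,0,0,-0.5],[255,0,0,0,0],[255,0,0,0,0],[255,0,0,0,0],[255,0,0,0,0],[255,0,0,0,0]]]}}

```text
clock: 26.83
eef_pos: [486.2, 156.4, 158.8]
eef_rot: [180.0, -0.2, 17.5]
ft_force: [5.2, -2.0, -4.2]
gripper_width: 0.616
```

```bash
python3 -c "
from h import *
st([482,153.4,160])
T=snapshot('top');zoom(T,200,225,90,80,8,'n2.png');T=snapshot('side');zoom(T,240,140,100,90,7,'n1.png')"
```

```text
t 26.83 pos [486.2 156.4 158.8] rot [180.   -0.2  17.5] q [-64.  23.  53. 117. -23.  52. -71.] F [ 5.2 -2.  -4.2] M [-0.41 -0.98  1.71] w 0.616
tool delta [-4.9  1.6 -1.2]
```

View pics/n1.png

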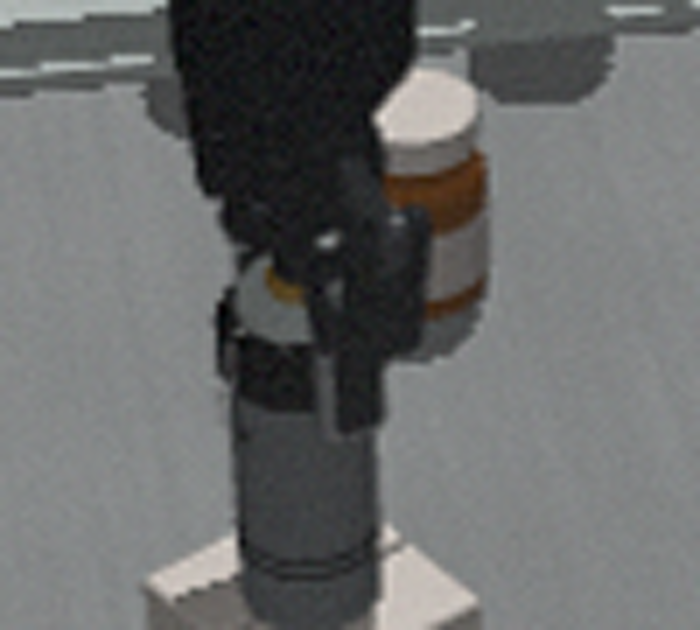

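Request:
{"method": "servo_tool", "body": {"commands": [[[255,0,0,0,-1],[255,0,0,0,-1],[255,0,-0.1,0,-1],[255,0,0,0,0],[255,0,0,0,0],[255,0,0,0,0],[255,0,0,0,0],[255,0,0,0,0]]]}}

```text
clock: 27.6
eef_pos: [486.1, 156.6, 158.8]
eef_rot: [-179.9, -0.2, 20.1]
ft_force: [4.3, -1.4, -4.2]
gripper_width: 0.617
```

```bash
python3 -c "
from h import *
st([482,153.4,160])"
```

```text
t 27.6 pos [486.1 156.6 158.8] rot [-179.9   -0.2   20.1] q [-64.  22.  52. 117. -23.  51. -69.] F [ 4.3 -1.4 -4.2] M [-0.19 -1.06  0.31] w 0.617
tool delta [-5.   1.6 -1.2]
```

Request:
{"method": "servo_tool", "body": {"commands": [[[255,0,0,0,-1],[255,0,-0.1,0,-1],[255,0,0,0,-1],[255,0,-0.1,0,-1],[255,0,0,0,0],[255,0,0,0,0],[255,0,0,0,0],[255,0,0,0,0]]]}}

```text
clock: 28.27
eef_pos: [486.0, 156.8, 158.8]
eef_rot: [-179.9, -0.2, 24.2]
ft_force: [5.6, 0.5, -4.2]
gripper_width: 0.617
```

```bash
python3 -c "
from h import *
st([482,153.4,160])"
```

```text
t 28.27 pos [486.  156.8 158.8] rot [-179.9   -0.2   24.2] q [-63.  22.  51. 117. -22.  51. -66.] F [ 5.6  0.5 -4.2] M [-0.16 -1.11  0.02] w 0.617
tool delta [-5.1  1.5 -1.2]
```

Request:
{"method": "servo_tool", "body": {"commands": [[[255,0,-0.2,0,-3],[255,0,-0.3,-0.1,-5],[255,0,-0.3,0,-5],[255,0,-0.3,-0.1,-5],[255,0,-0.3,0,-5],[255,0,-0.3,-0.1,-5],[255,0,-0.2,0,-3],[255,0,0,0,0]]]}}

```text
clock: 28.93
eef_pos: [484.8, 158.4, 159.2]
eef_rot: [180.0, -0.2, 55.3]
ft_force: [5.2, 0.5, -4.8]
gripper_width: 0.615
```

```bash
python3 -c "
from h import *
st([482,153.4,160])
T=snapshot('side');zoom(T,240,140,100,90,7,'o1.png')"
```

```text
t 28.93 pos [484.8 158.4 159.2] rot [180.   -0.2  55.3] q [-57.  20.  43. 116. -18.  50. -39.] F [ 5.2  0.5 -4.8] M [ 0.01 -1.11  0.15] w 0.615
tool delta [-5.7  0.6 -0.8]
```

View pics/o1.png

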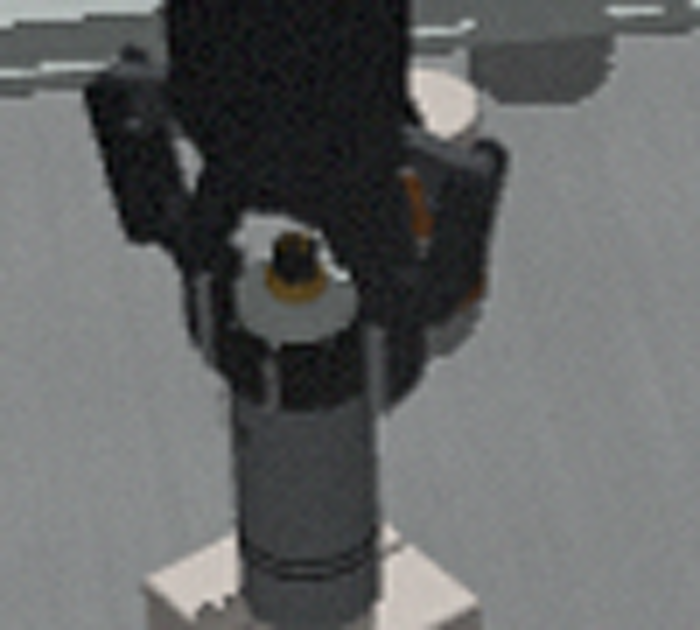

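Request:
{"method": "servo_tool", "body": {"commands": [[[255,0,-0.1,0,-3],[255,0,-0.2,0,-5],[255,0,-0.2,0,-5],[255,0,-0.2,0,-5],[255,0,-0.2,0,-5],[255,0,-0.2,0,-4],[255,0,-0.1,0,-2],[255,0,0,0,0]]]}}

```text
clock: 29.65
eef_pos: [483.0, 159.1, 159.4]
eef_rot: [180.0, -0.2, 84.2]
ft_force: [2.7, 1.7, -1.0]
gripper_width: 0.618
```

```bash
python3 -c "
from h import *
st([482,153.4,160])
T=snapshot('side');zoom(T,240,140,100,90,7,'p1.png')"
```

```text
t 29.65 pos [483.  159.1 159.4] rot [180.   -0.2  84.2] q [-52.  18.  36. 116. -14.  50. -14.] F [ 2.7  1.7 -1. ] M [ 0.24 -0.52  0.12] w 0.618
tool delta [-5.7 -0.5 -0.6]
```

View pics/p1.png

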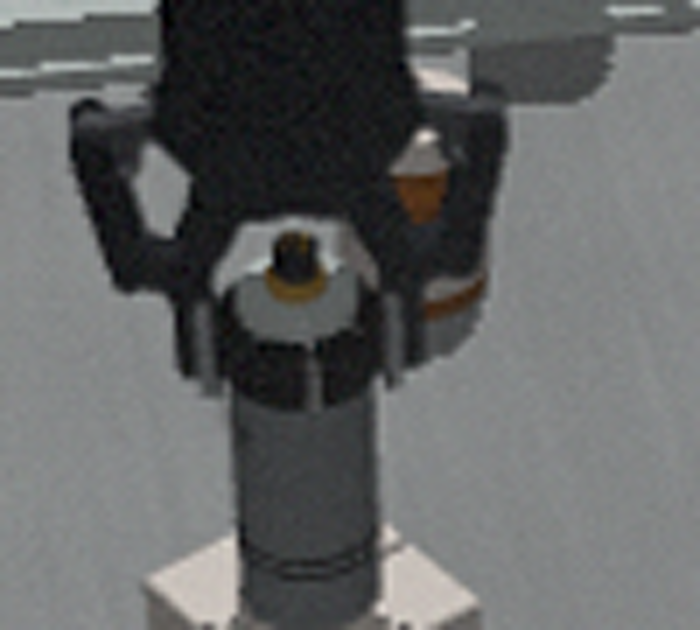

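Request:
{"method": "servo_tool", "body": {"commands": [[[255,0,-0.1,0,-3],[255,0,-0.3,0,-5],[255,0,-0.3,0,-5],[255,0,-0.3,-0.1,-5],[255,0,-0.3,0,-5],[255,0,-0.2,-0.1,-3],[255,0,0,0,-0.8],[255,0,0,0,0]]]}}

```text
clock: 30.37
eef_pos: [481.3, 158.8, 159.7]
eef_rot: [180.0, -0.1, 111.1]
ft_force: [1.0, 1.5, 3.5]
gripper_width: 0.613
```

Request:
{"method": "servo_tool", "body": {"commands": [[[255,0,0,0,0],[255,0,0,0,0],[255,0,0,0,0],[255,0,0,0,0],[255,0,0,0,0],[255,0,0,0,0],[255,0,0,0,0],[255,0,0,0,0]]]}}

```text
clock: 31.03
eef_pos: [481.3, 158.8, 159.6]
eef_rot: [180.0, -0.1, 111.2]
ft_force: [-0.8, 3.0, 5.0]
gripper_width: 0.617
```

```bash
python3 -c "
from h import *
st([482,153.4,160])
S=snapshot('side');zoom(S,240,140,100,90,7,'q1.png')
# mark angle: ray vs cylinder r=27 about axis, front hit
def ang(px,py,c):
    o,d=ray(S,(240+(px+.5)/7-.5,140+(py+.5)/7-.5)); a=o[:2]-c; A=d[:2]@d[:2];B=a@d[:2];C=a@a-27**2
    t=(-B-np.sqrt(B*B-A*C))/A; p=o+d*t; return np.degrees(np.arctan2(*(p[:2]-c)[::-1])),p[2]
for c in ([482.7,155.3],[484,152.5],[485,150.5]):
    print(c,[ang(*q,np.array(c)) for q in((272,378),(313,380))])
"
```

```text
t 31.03 pos [481.3 158.8 159.6] rot [ 1.800e+02 -1.000e-01  1.112e+02] q [-48.  17.  30. 116. -11.  49.  10.] F [-0.8  3.   5. ] M [ 0.52  0.02 -0.11] w 0.617
tool delta [-5.2 -1.3 -0.4]
[482.7, 155.3] [(np.float64(-111.72011245891196), np.float64(184.25582653896367)), (np.float64(-84.01031014064719), np.float64(183.0466539338056))]
[484, 152.5] [(np.float64(-115.23187509488574), np.float64(185.90358062355654)), (np.float64(-87.487891144419), np.float64(185.3025307701855))]
[485, 150.5] [(np.float64(-117.94945538531847), np.float64(187.0017665431858)), (np.float64(-90.10228207099713), np.float64(186.8668857824755))]
```

View pics/q1.png

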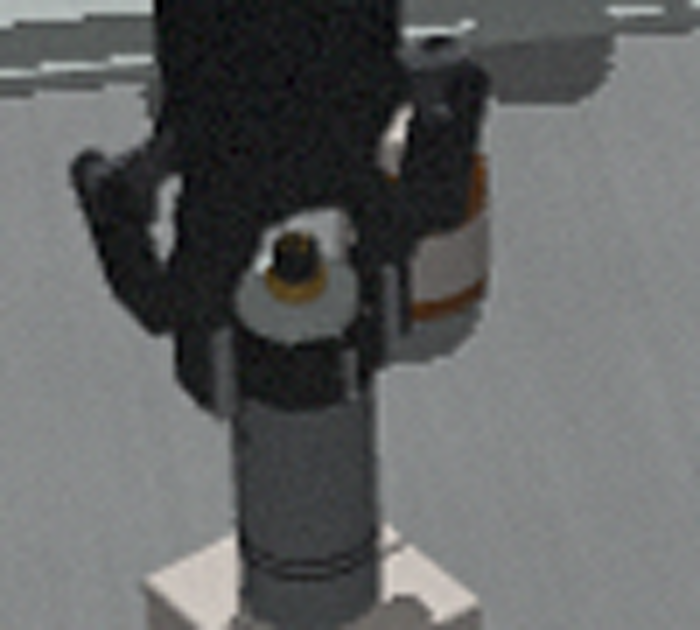

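```bash
python3 -c "
from h import *
S=snapshot('side');T=snapshot('top')
def ang(s,u,v,c,z):
    if z is None:
        o,d=ray(s,(u,v)); a=o[:2]-c; A=d[:2]@d[:2];B=a@d[:2];C=a@a-27**2
        t=(-B-np.sqrt(B*B-A*C))/A; p=o+d*t
    else: p=plane(s,(u,v),z)
    return np.degrees(np.arctan2(*(p[:2]-c)[::-1])).round(1),np.linalg.norm(p[:2]-c).round(1)
for c in ([482.7,155.3],[484,152.5]):
    c=np.array(c)
    print(ang(S,240+350.5/7-.5,140+373.5/7-.5,c,None), ang(T,200+393.5/8-.5,225+325.5/8-.5,c,197))
st()
zoom(S,280,290,170,140,4.5,'r1.png')
cv2.imwrite('pics/r2.png',T['image'][:,:,::-1])
"
```

```text
(np.float64(-55.5), np.float64(27.0)) (np.float64(-69.4), np.float64(26.1))
(np.float64(-60.0), np.float64(27.0)) (np.float64(-69.9), np.float64(23.0))
t 31.18 pos [481.3 158.7 159.6] rot [ 1.800e+02 -1.000e-01  1.112e+02] q [-48.  17.  30. 116. -11.  49.  10.] F [0.  1.4 5.8] M [ 0.54 -0.07 -0.12] w 0.615
```

View pics/r1.png

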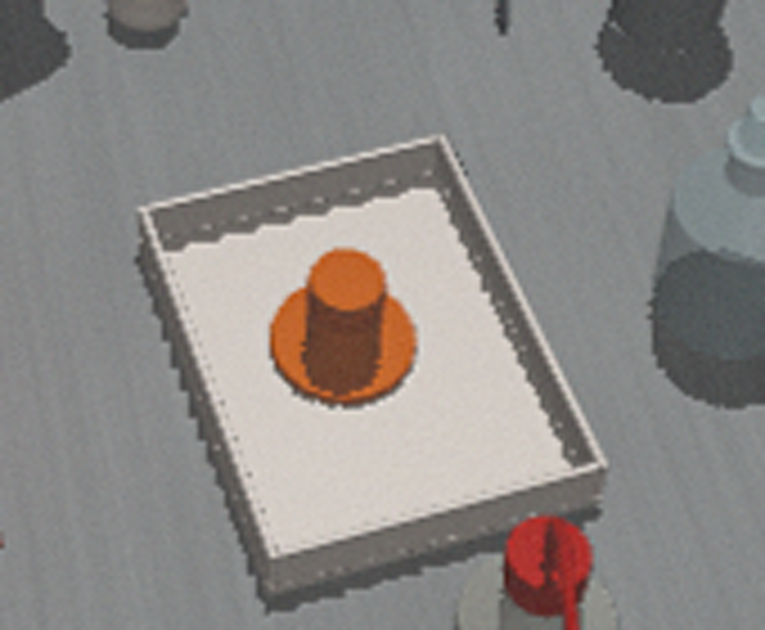

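View pics/r2.png

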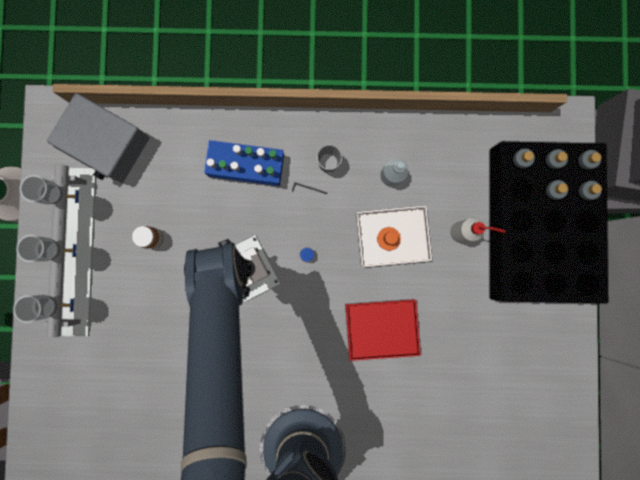

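```bash
python3 -c "
from h import *
print(finish_job())
st()"
```

```text
the job is handed in; nothing more can be done
None
the job is handed in; nothing more can be done
```

The job is done and handed in at about 31 s of the 72 s allowed.

**Guard:** I lifted it straight off, lowered it into the white tray until it touched (about 14 N), and released it. The last pictures show it standing upright, brim down, near the middle of the tray. Nothing else on the bench appeared to have moved.

**Ring:** I screwed it clockwise about 215° until it hit the hard stop. The wrist moment jumped from about 0.1 to 2.2 N m. The tool had sunk 2.2 mm over the first 198° turned, which matches the 4 mm per turn thread. I then backed it off and am still gripping it. From the point where the stop torque fell to zero, the tool turned about 90.3°.

**What was off:**
- I sent one turn too many after the stop, so the pads slipped about 10° on the ring at 2.2 N m. I therefore counted the quarter turn from the torque release point, not from the tool angle at first contact.
- During the back-off the ring's white mark followed the tool to within about 2° of picture error, so I saw no slip there.
- The grip sits about 3.7 mm off the ring's axis along the pads. It held, with small forces at hand-in (about 6 N vertical, 1.5 N sideways).
- I could not compare the mark with its starting position, because it was on the hidden side of the ring before the turn.

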